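# Set the end stop of the jar-labelling jig to the honey mark and clamp it

## Task

Set up the jar-labelling jig for honey: slide the stop along its bar until its pointer lines up with the middle of the yellow marker clip, let go of it there, and then press the clamp lever on the stop fully down so that the setting is held. Leave the pointer on the yellow marker, and do not knock the jars or the label roll about.

Things in the scene. Friction and masses are not known exactly. Their poses are not given: they have to be found in the camera images.
- jig: The labelling jig, fixed to the table: plywood board 250 x 440 mm, 18 mm thick, carrying a steel bar (diameter 16 mm, axis 85 mm above the table) between two aluminium end posts (tops 100 mm above the table, inner faces 185 mm either side of the middle). Origin on the table under the middle of the bar. Its y axis runs along the bar, +x points from the bar to the rollers (white, tops 47 mm high) and the scale rail, -x is the side where the clamp lever sticks out. z up.
- stop (a joint): Position of the sliding stop along the bar, m, -0.13 to 0.13, 0 in the middle, growing along the jig's +y. It slides with about 3 N of friction and stays where it is left.
- stop_grip (a point): Centre of the green grip block on top of the sliding stop; the block is 36 mm along the bar (jig y), 30 mm across it (jig x), and spans heights 109 to 150 mm above the table (this point is 127.5 mm high). Under it a dark steel collar, 48 mm in diameter and 30 mm long, rides on the bar. Axes as the jig's.
- pointer_tip (a point): Underside of the tip of the black pointer (5 mm wide) at the end of the stop's aluminium plate, over the scale rail, 61 mm above the table and 150 mm from the bar in jig +x; in line with the middle of the grip block along the bar. Moves with the stop. Axes as the jig's.
- yellow_mark (a point): Top of the yellow marker clip (honey), on its black centre line: a fixed saddle 20 mm wide along the bar and 36 mm across it, on the scale rail, 55.5 mm above the table. Its y axis runs along the bar. It may be toward either end of the rail.
- red_mark (a point): Middle of the top of the red marker clip (jam, not wanted now), otherwise like the yellow one, toward the other end of the rail.
- lever (a joint): Angle of the clamp lever, rad: 0 fully raised (sloping 35 degrees up from its hinge), 0.61 level, 1.22 fully down (sloping 35 degrees down, at its end stop). It starts raised, 0 to 0.2. Its stiff hinge (0.12 N m) stays where it is left, in any position.
- lever_hinge (a point): Hinge of the clamp lever on the stop, 28 mm from the bar axis on the jig's -x side, 85 mm above the table; the hinge axis runs along the bar, so the lever swings down in the upright plane across the bar. It moves with the stop.
- lever_pad (a point): Centre of the black pad at the end of the lever, 82 mm from the hinge; the pad is 36 mm along the lever, 26 mm along the bar and 10 mm thick. The lever points from the hinge to the jig's -x side. Press the pad down from above.
- honey_jar_mid (a point): Bystander: middle of an amber honey jar with a brass lid, 66 mm in diameter, 93 mm high, standing loose.
- jam_jar_mid (a point): Bystander: middle of a dark red jam jar with a brass lid, 66 mm in diameter, 93 mm high, standing loose.
- label_roll_mid (a point): Bystander: middle of a white roll of labels, 84 mm in diameter, 45 mm high, lying flat and loose.

How it is judged:
On the way, in this order (a step that is already met when the one before it is completed fails the run):
1. the stop is let go with its pointer within 6 mm of the middle of the yellow marker, the lever still raised (below 0.4 rad) (y of pointer_tip in the frame of yellow_mark between -0.006 and 0.006 m and value of joint lever below 0.4 rad and contact force between the fingers and stop below 0.3 N), for 0.2 s.
2. the lever is pressed down (beyond 1.0 of 1.22 rad) (value of joint lever above 1 rad), for 0.2 s.
At the end, for the whole second after the job is handed in: The pointer stands within 6 mm (along the bar) of the middle of the yellow marker, the stop at rest, and the clamp lever is down (beyond 1.0 of its 1.22 rad) (y of pointer_tip in the frame of yellow_mark between -0.006 and 0.006 m and value of joint lever above 1 rad and velocity of joint stop between -0.01 and 0.01 m/s); the robot touches nothing.
It fails at once if a jar or the label roll is moved by more than 30 mm (distance of any of honey_jar_mid, jam_jar_mid, label_roll_mid from where it was at the start of the episode above 0.03 m).
It also fails if it takes over 48 s, if anything falls off the work surface, if the arm or the gripper's body presses on something with over 40 N, if the wrist force passes 120 N, or if a joint passes its speed limit or range.

## Robot

A 7-joint arm with a two-finger parallel gripper is mounted at the origin on the work surface. World frame = base frame: x ahead of the robot, y to its left, z up, the work surface at z = 0. Lengths are in m, angles in rad, forces in N, time in s.
With the tool pointing down it reaches from about 0.4 to 0.85 m from the base axis. Payload 10.4 kg.
Tool frame: the origin (TCP) lies midway between the tips of the shut fingers; the grasp point (between the pads) lies 19 mm behind it; y points along the fingers, x is the direction in which the jaws open and shut, and the axes are right-handed (so a half turn about y gives the same grasp; the last joint's range is limited). The gripper opens to 87 mm and grips with 3 to 60 N. Pads are 19 mm wide; open, the fingers measure 117 mm over their backs; the gripper's body (75 mm by 190 mm) begins 51 mm behind the grasp point.
Start: joints at [-1.26, 0.332, -0.065, 1.46, 0.022, 1.35, -0.088], TCP at [0.205, 0.591, 0.223] pointing down, gripper open.
Joint ranges: [-2.6, 2.6], [-0.5, 2.12], [-1.47, 1.34], [0.16, 2.42], [-1.27, 4.41], [0.06, 2.06], [-2.6, 2.6]. Speed limits (rad/s): [2.22, 2.22, 2.79, 2.79, 3.14, 3.14, 3.14].

## Interface

Orientations are given as a unit quaternion [x, y, z, w].
In Python, from bench import * gives the robot as it stands.
- The arm moves only by the tool jog_arm, never from a script. Its argument "commands" is a list of rows, each an object with "translation": the shift along the world's x, y, z in mm, a list of three; "twist": the turn about the world's z in rad. A call has 1 to 20 rows; each row shifts and turns the commanded pose from where the row before left it; what a row does not reach is not made up. A row lasts 1/10 s, in which the tool goes at most 50 mm and 8.59 degrees, less where a joint would pass 70% of its speed; a pose out of reach is approached as far as the arm can. A call is refused whole if a number of a shift passes 50 or a number of a turn 0.15, either way. A call with a gripper value outside its range is refused whole. "grip" is the closure, from 0 (fully open) to 1 (shut), set as the call begins (left out, the last holds). The fingers move at their own pace and stop on an object; "grip_force" is the grip in N (left out, the last holds). Time passes only in rows, so rows that do not move let the fingers close. It gives the time, the measured TCP pose, the force and the opening at its end, in the units of the state.
- read_state(): the state, without advancing time (a new reading comes with each control period).
- camera(name): name is "scene" or "top" or "wrist"; returns a dict with "img" (400x640x3 uint8, red, green, blue), "fx", "fy", "cx", "cy" (pixels), "dist" ([k1, k2, p1, p2, k3] as OpenCV has them; the pictures are not rectified), "cam_to_world" (4x4, takes a point from camera to world coordinates). Camera axes: x right, y down, z forward; pixel columns grow to the right and rows downward; lengths in m; the calibration is good to about 2 mm. A picture is of the moment at which its call begins. There is no depth.
- close_job(): hands the job in, once; it reports no verdict.
The state is a dict: "time": time; "joint_positions": joint angles; "joint_vel": joint speeds; "joint_torque": joint torques, N m; "ee_pos": TCP position; "eef_rot": TCP orientation; "ft_force": force on the tool from outside, world axes, zero at the start; "torque": the same for the moment, N m; "width": finger opening in m.
Only numpy, scipy, OpenCV 4.12 (cv2) and the standard library are available. Lean on these libraries where they do the work, as an engineer would, in place of code of your own. Each camera call takes 0.05 s, during which the arm holds its last target.

## Working session

There is one attempt and no reset: what is moved stays moved. The work goes in short steps, Python scripts to look and compute and a tool call to move; the robot and the scene stay as the last step left them, time stands still between calls to the robot, and variables do not carry over. Pictures are saved under pics/ and viewed, and the job is handed in when it is done.

Besides the shell and the picture viewer there is one more tool, called after ">>>" as name(argument=value, ...), one argument or row to a line, values as JSON. jog_arm: Moves the arm, as the interface text tells. Its arguments: {"type":"object","properties":{"commands":{"type":"array"},"grip":{"type":"number"},"grip_force":{"type":"number"}},"required":["commands"]}

```bash
mkdir -p pics
cat > h.py <<'E'
from bench import *
import numpy as np, cv2
def snap(n,f):
    c=camera(n); cv2.imwrite(f'pics/{f}.png',c['img'][:,:,::-1]); np.savez(f'pics/{f}.npz',**{k:np.array(v) for k,v in c.items()}); return c
def load(f): return dict(np.load(f'pics/{f}.npz'))
def K(c): return np.array([[c['fx'],0,c['cx']],[0,c['fy'],c['cy']],[0,0,1.]])
def ray(c,u,v,z):
    p=cv2.undistortPoints(np.array([[[u,v]]],float),K(c),np.array(c['dist'],float))[0,0]
    T=np.array(c['cam_to_world']); d=T[:3,:3]@[p[0],p[1],1]; o=T[:3,3]
    return o+d*(z-o[2])/d[2]
def proj(c,P):
    T=np.linalg.inv(np.array(c['cam_to_world'])); 
    return cv2.projectPoints(np.atleast_2d(np.array(P,float)),cv2.Rodrigues(T[:3,:3])[0],T[:3,3],K(c),np.array(c['dist'],float))[0][:,0]
E
python3 - <<'E'
from h import *
for n in ['top','scene']:
    c=snap(n,n+'0'); print(c['fx'],c['cam_to_world'])
s=read_state(); print(s['time'],s['ee_pos'],s['eef_rot'],s['ft_force'],s['width'])
E
```

```text
387.2916895754082 [[-0.02790707 -0.97061167  0.23902756  0.39884609]
 [-0.99960852  0.02757547 -0.00473196  0.02064221]
 [-0.0019984  -0.23906604 -0.97100125  1.09440955]
 [ 0.          0.          0.          1.        ]]
420.59221007912845 [[-0.82505323  0.36982109 -0.42722304  1.07450859]
 [ 0.5649238   0.55615381 -0.60955233  0.67934435]
 [ 0.01217641 -0.74426158 -0.66777724  0.81213181]
 [ 0.          0.          0.          1.        ]]
0.1 [0.20466023 0.59017257 0.22184227] [ 0.57639409  0.40963351 -0.41034912 -0.57583317] [ 0.01751104 -1.11978801  0.25679795] 0.08680680045922202
```

View pics/top0.png

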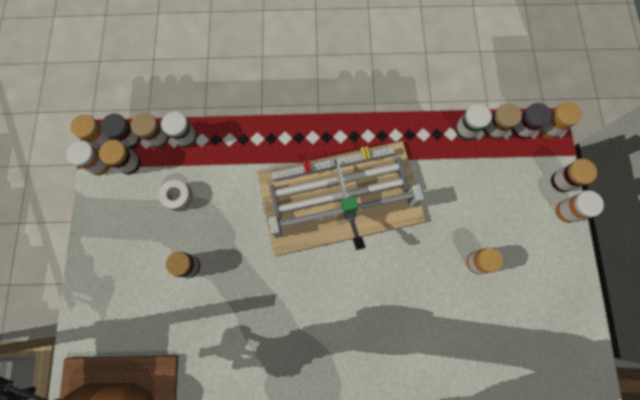

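View pics/scene0.png

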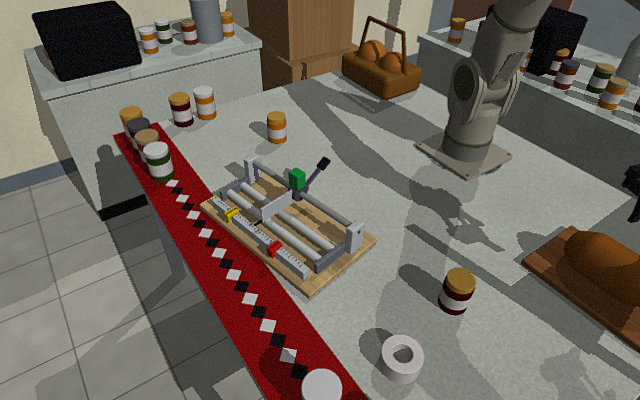

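Run:
```python
import cv2
a=cv2.imread('pics/top0.png')[130:270,245:445]; cv2.imwrite('pics/top0z.png',cv2.resize(a,None,fx=4,fy=4,interpolation=cv2.INTER_CUBIC))
a=cv2.imread('pics/scene0.png')[145:305,190:390]; cv2.imwrite('pics/scene0z.png',cv2.resize(a,None,fx=3.7,fy=3.7,interpolation=cv2.INTER_CUBIC))
```

```text
(no output)
```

View pics/top0z.png

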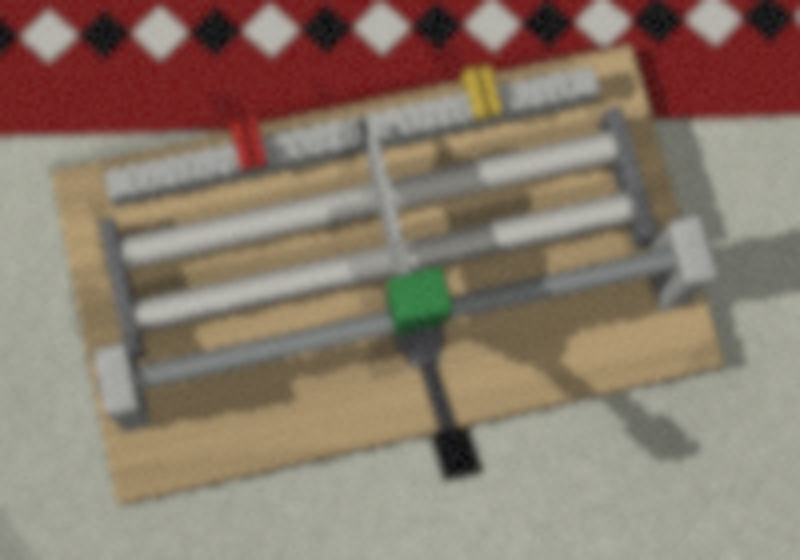

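View pics/scene0z.png

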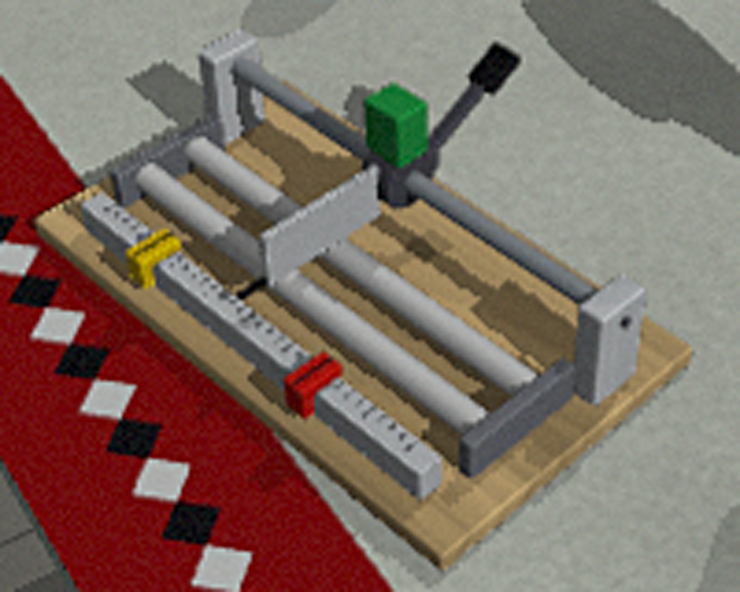

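```bash
cat > fit.py <<'E'
from h import *
from scipy.optimize import least_squares
ct,cs=load('top0'),load('scene0')
def zt(u,v): return (u+.5)/4-.5+245,(v+.5)/4-.5+130
def zs(u,v): return (u+.5)/3.7-.5+190,(v+.5)/3.7-.5+145
# p: tx ty yaw x0 s m r
def pts(p):
    tx,ty,a,x0,s,m,r=p
    L=[(ct,zt(55,170),(x0+.25,.22,.018)),(ct,zt(632,48),(x0+.25,-.22,.018)),(ct,zt(722,362),(x0,-.22,.018)),(ct,zt(122,500),(x0,.22,.018)),
    (ct,zt(418,291),(0,s,.15)),(ct,zt(481,88),(.15,m,.0555)),(ct,zt(247,143),(.15,r,.0555)),
    (cs,zs(443,555),(x0+.25,.22,.018)),(cs,zs(38,220),(x0+.25,-.22,.018)),(cs,zs(690,350),(x0,.22,.018)),
    (cs,zs(397,110),(0,s,.15)),(cs,zs(155,246),(.15,m,.0555)),(cs,zs(313,371),(.15,r,.0555)),(cs,zs(242,293),(.15,s,.061))]
    return L
def R(p,q): 
    c,s=np.cos(p[2]),np.sin(p[2]); return np.array([p[0]+c*q[0]-s*q[1],p[1]+s*q[0]+c*q[1],q[2]])
def f(p): return np.concatenate([proj(c,R(p,q))[0]-np.array(uv) for c,uv,q in pts(p)])
r=least_squares(f,[.5,0,-.2,-.1,0,-.05,.05],loss='soft_l1')
p=r.x; print(np.round(p,4)); print(np.round(r.fun.reshape(-1,2),1).tolist())
print('grip',R(p,(0,p[4],.1275)),'target',R(p,(0,p[5],.1275)),'move mm',1000*(p[5]-p[4]),'dir',-np.sin(p[2]),np.cos(p[2]))
np.save('p.npy',p)
for n,uv in [('honey',(487,260)),('jam',(180,264)),('roll',(173,193))]: print(n,ray(ct,*uv,.093 if n!='roll' else .045))
print('pad',ray(ct,*zt(458,452),.13))
s=read_state(); from scipy.spatial.transform import Rotation as Ro
print(Ro.from_quat(s['eef_rot']).as_matrix().round(3))
E
python3 fit.py
```

```text
[ 0.6299 -0.0472  0.1969 -0.0738 -0.0014 -0.0936  0.0768]
[[-0.9, -0.4], [0.0, -1.3], [1.5, 0.5], [-1.1, 0.9], [-0.8, -0.9], [0.2, 1.1], [0.4, -0.0], [-0.4, 0.4], [-1.3, -0.8], [1.2, -1.1], [-0.2, -1.5], [0.4, -0.4], [0.7, -0.1], [-1.0, 3.1]]
grip [ 0.63015857 -0.04862378  0.1275    ] target [ 0.64819596 -0.13904678  0.1275    ] move mm -92.20448698679311 dir -0.19562386480456478 0.9806790012633723
honey [ 0.47912812 -0.40280746  0.093     ]
jam [0.4911874  0.38646599 0.093     ]
roll [0.69454636 0.43558443 0.045     ]
pad [ 0.52852455 -0.07247503  0.13      ]
[[ 0.328 -0.    -0.945]
 [ 0.945 -0.001  0.328]
 [-0.001 -1.    -0.   ]]
```

>>> jog_arm(
  commands=[
    {"translation":[21,-32,2],"twist":0.0265},
    {"translation":[21,-32,2],"twist":0.0265},
    {"translation":[21,-32,2],"twist":0.0265},
    {"translation":[21,-32,2],"twist":0.0265},
    {"translation":[21,-32,2],"twist":0.0265},
    {"translation":[21,-32,2],"twist":0.0265},
    {"translation":[21,-32,2],"twist":0.0265},
    {"translation":[21,-32,2],"twist":0.0265},
    {"translation":[21,-32,2],"twist":0.0265},
    {"translation":[21,-32,2],"twist":0.0265},
    {"translation":[21,-32,2],"twist":0.0265},
    {"translation":[21,-32,2],"twist":0.0265},
    {"translation":[21,-32,2],"twist":0.0265},
    {"translation":[21,-32,2],"twist":0.0265},
    {"translation":[21,-32,2],"twist":0.0265},
    {"translation":[21,-32,2],"twist":0.0265},
    {"translation":[21,-32,2],"twist":0.0265},
    {"translation":[21,-32,2],"twist":0.0265},
    {"translation":[21,-32,2],"twist":0.0265},
    {"translation":[5,-31,0],"twist":0.0265},
  ],
  grip=0,
)

```text
time: 2.1
ee_pos: [0.6099, -0.0498, 0.2599]
eef_rot: [-0.448, -0.547, 0.547, 0.448]
ft_force: [-0.2, 0.8, -0.0]
width: 0.0869
```

>>> jog_arm(
  commands=[
    {"translation":[0,0,0],"twist":0},
    {"translation":[0,0,0],"twist":0},
    {"translation":[0,0,0],"twist":0},
  ],
)

```text
time: 2.4
ee_pos: [0.6086, -0.0472, 0.2603]
eef_rot: [0.448, 0.547, -0.547, -0.449]
ft_force: [0.1, -0.2, -0.2]
width: 0.0868
```

Run:
```python
from h import *
c=snap('wrist','w1'); print(np.array(c['cam_to_world']).round(3))
cv2.imwrite('pics/w1z.png',cv2.resize(c['img'][:,:,::-1],(800,500)))
```

```text
[[-0.197  0.949  0.247  0.54 ]
 [ 0.98   0.19   0.051 -0.06 ]
 [ 0.001  0.253 -0.968  0.424]
 [ 0.     0.     0.     1.   ]]
```

View pics/w1.png

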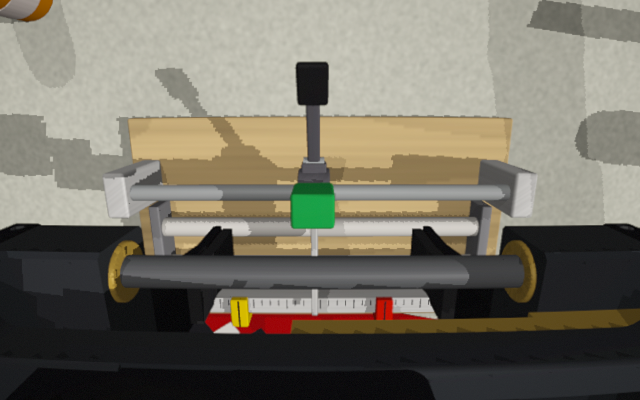

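Run:
```python
import cv2
a=cv2.imread('pics/w1.png')[160:340,195:425]; cv2.imwrite('pics/w1zz.png',cv2.resize(a,None,fx=3.3,fy=3.3,interpolation=cv2.INTER_CUBIC))
```

```text
(no output)
```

View pics/w1zz.png

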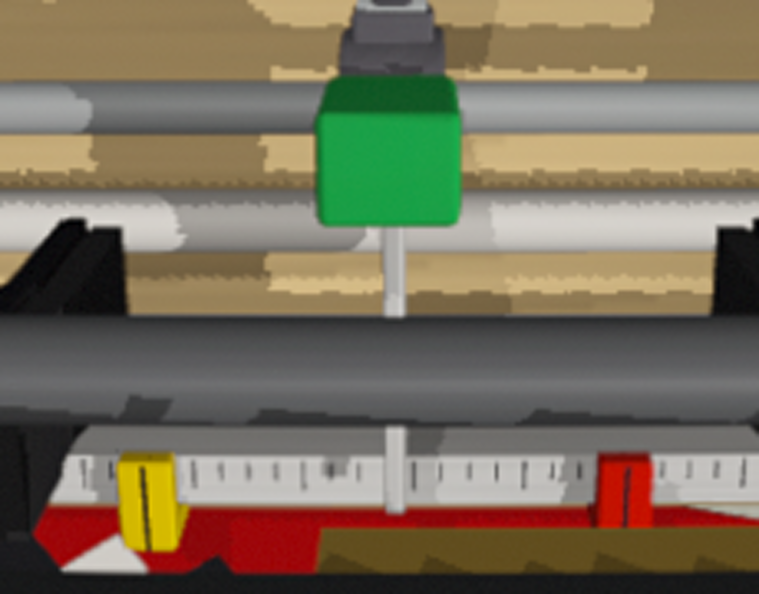

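Run:
```python
from h import *
c=load('w1');p=np.load('p.npy')
def z(u,v): return (u+.5)/3.3-.5+195,(v+.5)/3.3-.5+160
def J(P):
    d=P[:2]-p[:2];co,s=np.cos(p[2]),np.sin(p[2]); return np.array([co*d[0]+s*d[1],-s*d[0]+co*d[1]])
for n,uv,h in [('g',(389,168),.15),('gl',(317,113),.15),('gr',(461,113),.15),('gbl',(320,224),.15),('gbr',(458,224),.15),('y',(146,507),.0555),('y0',(142,467),.0555),('y1',(150,548),.0555),('red',(626,507),.0555)]:
    P=ray(c,*z(*uv),h); print(n,P.round(4),J(P).round(4))
```

```text
g [ 0.6248 -0.0505  0.15  ] [-0.0056 -0.0022]
gl [ 0.6146 -0.0701  0.15  ] [-0.0194 -0.0194]
gr [ 0.6078 -0.0361  0.15  ] [-0.0194  0.0152]
gbl [ 0.6424 -0.0644  0.15  ] [ 0.0089 -0.0193]
gbr [ 0.6357 -0.031   0.15  ] [0.0089 0.0148]
y [ 0.796  -0.1084  0.0555] [ 0.1509 -0.0924]
y0 [ 0.7801 -0.1119  0.0555] [ 0.1347 -0.0928]
y1 [ 0.8127 -0.1047  0.0555] [ 0.168  -0.0921]
red [0.7621 0.0602 0.0555] [0.1507 0.0795]
```

>>> jog_arm(
  commands=[
    {"translation":[18,-3,0],"twist":0},
    {"translation":[0,0,-25],"twist":0},
    {"translation":[0,0,-25],"twist":0},
    {"translation":[0,0,-25],"twist":0},
    {"translation":[0,0,-25],"twist":0},
    {"translation":[0,0,-25],"twist":0},
    {"translation":[0,0,-15],"twist":0},
    {"translation":[0,0,-7],"twist":0},
    {"translation":[0,0,0],"twist":0},
    {"translation":[0,0,0],"twist":0},
  ],
)

```text
time: 3.45
ee_pos: [0.6274, -0.0514, 0.1147]
eef_rot: [0.449, 0.547, -0.546, -0.448]
ft_force: [1.0, -0.2, -0.2]
width: 0.0868
```

>>> jog_arm(
  commands=[
    {"translation":[0,0,0],"twist":0},
    {"translation":[0,0,0],"twist":0},
    {"translation":[0,0,0],"twist":0},
    {"translation":[0,0,0],"twist":0},
    {"translation":[0,0,0],"twist":0},
    {"translation":[0,0,0],"twist":0},
    {"translation":[0,0,0],"twist":0},
    {"translation":[0,0,0],"twist":0},
    {"translation":[0,0,0],"twist":0},
    {"translation":[0,0,0],"twist":0},
  ],
  grip=1,
  grip_force=15,
)

```text
time: 4.45
ee_pos: [0.6267, -0.0514, 0.1136]
eef_rot: [0.449, 0.547, -0.547, -0.449]
ft_force: [-0.1, 1.0, -1.1]
width: 0.036
```

Run:
```python
from h import *
c=snap('wrist','w2')
```

```text
(no output)
```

View pics/w2.png

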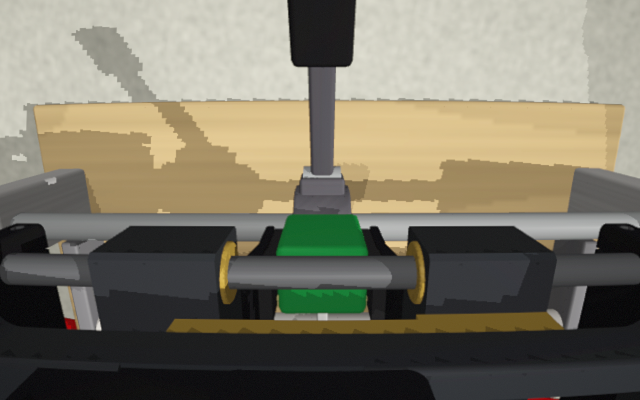

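The grip is on the green block (36 mm opening, block at about 280–367 px). I'll slide it 91 mm toward the yellow marker.

>>> jog_arm(
  commands=[
    {"translation":[0.9,-4.5,0],"twist":0},
    {"translation":[1.8,-9,0],"twist":0},
    {"translation":[1.8,-9,0],"twist":0},
    {"translation":[1.8,-9,0],"twist":0},
    {"translation":[1.8,-9,0],"twist":0},
    {"translation":[1.8,-9,0],"twist":0},
    {"translation":[1.8,-9,0],"twist":0},
    {"translation":[1.8,-9,0],"twist":0},
    {"translation":[1.8,-9,0],"twist":0},
    {"translation":[1.5,-7.7,0],"twist":0},
    {"translation":[1,-5,0],"twist":0},
    {"translation":[0,0,0],"twist":0},
    {"translation":[0,0,0],"twist":0},
    {"translation":[0,0,0],"twist":0},
    {"translation":[0,0,0],"twist":0},
  ],
)

```text
time: 6.0
ee_pos: [0.6447, -0.141, 0.1136]
eef_rot: [-0.449, -0.546, 0.547, 0.448]
ft_force: [4.2, -1.9, -3.0]
width: 0.036
```

Run:
```python
from h import *
c=snap('top','t3');c=snap('scene','s3');c=snap('wrist','w3')
a=cv2.imread('pics/t3.png')[130:270,245:445]; cv2.imwrite('pics/t3z.png',cv2.resize(a,None,fx=4,fy=4,interpolation=cv2.INTER_CUBIC))
a=cv2.imread('pics/s3.png')[175:275,190:290]; cv2.imwrite('pics/s3z.png',cv2.resize(a,None,fx=6,fy=6,interpolation=cv2.INTER_CUBIC))
```

```text
(no output)
```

View pics/t3z.png

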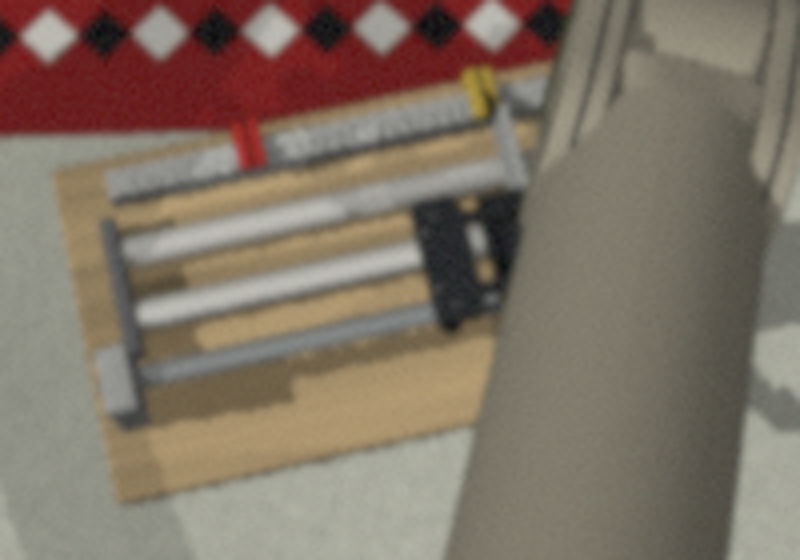

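View pics/s3z.png

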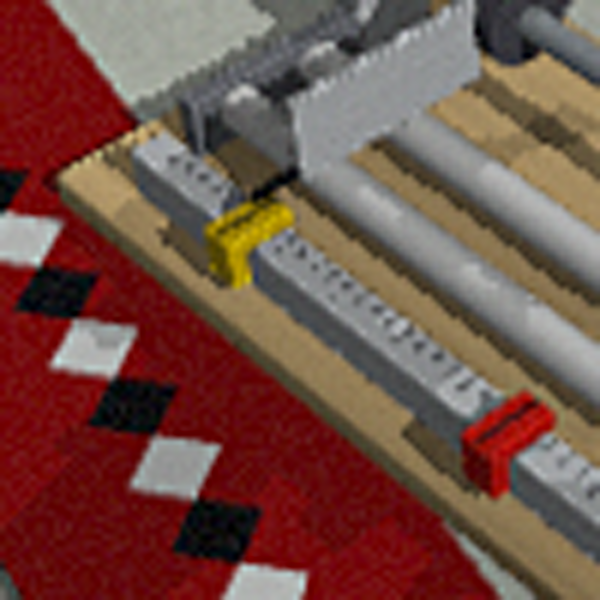

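View pics/w3.png

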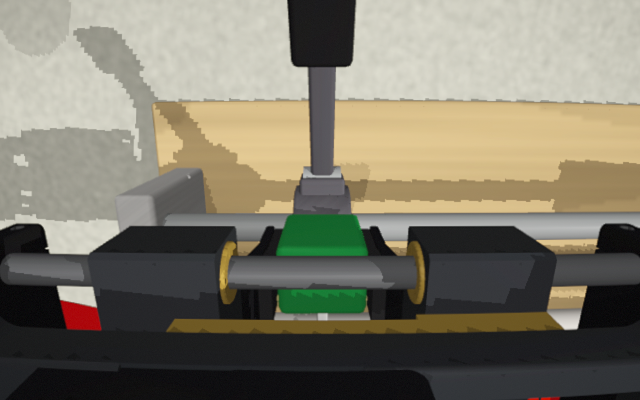

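Run:
```python
from h import *
from fit import R
c=load('s3');p=np.load('p.npy')
x0,y0=215,190;F=14
a=cv2.resize(c['img'][y0:y0+40,x0:x0+50,::-1],None,fx=F,fy=F,interpolation=cv2.INTER_NEAREST)
cv2.imwrite('pics/s3n.png',a)
q=lambda P:((proj(c,R(p,P))[0]-[x0,y0]+.5)*F).round(0)
for m in [-.0925,-.0936]:
  for dx in (-.018,0,.018): print('y',m,dx,q((.15+dx,m,.0555)))
for s in (-.0885,-.0925,-.0965,-.1005): print('tip',s,q((.15,s,.061)),q((.12,s,.061)))
```

```text
[ 0.6299 -0.0472  0.1969 -0.0738 -0.0014 -0.0936  0.0768]
[[-0.9, -0.4], [0.0, -1.3], [1.5, 0.5], [-1.1, 0.9], [-0.8, -0.9], [0.2, 1.1], [0.4, -0.0], [-0.4, 0.4], [-1.3, -0.8], [1.2, -1.1], [-0.2, -1.5], [0.4, -0.4], [0.7, -0.1], [-1.0, 3.1]]
grip [ 0.63015857 -0.04862378  0.1275    ] target [ 0.64819596 -0.13904678  0.1275    ] move mm -92.20448698679311 dir -0.19562386480456478 0.9806790012633723
honey [ 0.47912812 -0.40280746  0.093     ]
jam [0.4911874  0.38646599 0.093     ]
roll [0.69454636 0.43558443 0.045     ]
pad [ 0.52852455 -0.07247503  0.13      ]
[[-0.195  0.    -0.981]
 [ 0.981 -0.    -0.195]
 [-0.    -1.    -0.   ]]
y -0.0925 -0.018 [324. 255.]
y -0.0925 0 [247. 301.]
y -0.0925 0.018 [169. 347.]
y -0.0936 -0.018 [320. 252.]
y -0.0936 0 [244. 298.]
y -0.0936 0.018 [166. 344.]
tip -0.0885 [257. 289.] [384. 213.]
tip -0.0925 [244. 279.] [371. 203.]
tip -0.0965 [231. 269.] [358. 193.]
tip -0.1005 [218. 259.] [345. 183.]
```

View pics/s3n.png

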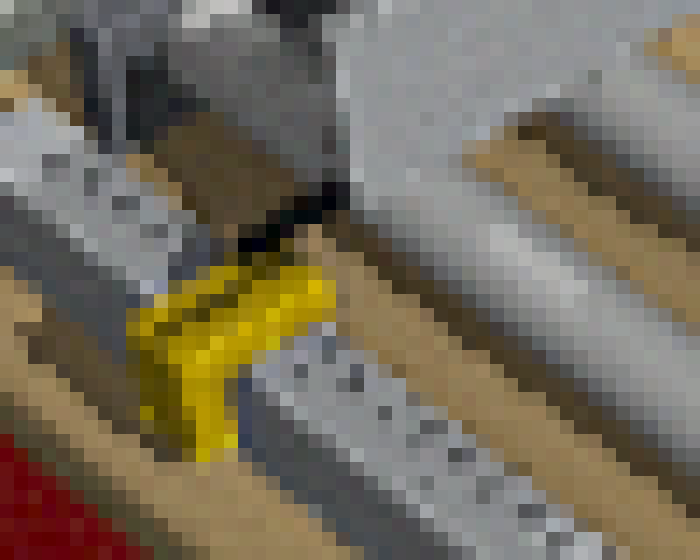

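The scene view puts the pointer over the clip's dark line to within about 1–2 mm: zoomed pointer centre (290,218), line (220,290), allowing for their height difference. I'll release, lift and check from above.

>>> jog_arm(
  commands=[
    {"translation":[0,0,0],"twist":0},
    {"translation":[0,0,0],"twist":0},
    {"translation":[0,0,0],"twist":0},
    {"translation":[0,0,0],"twist":0},
    {"translation":[0,0,0],"twist":0},
    {"translation":[0,0,0],"twist":0},
    {"translation":[0,0,0],"twist":0},
    {"translation":[0,0,0],"twist":0},
  ],
  grip=0,
)

```text
time: 6.95
ee_pos: [0.6445, -0.1407, 0.1136]
eef_rot: [-0.449, -0.547, 0.547, 0.449]
ft_force: [0.3, -0.1, -0.1]
width: 0.0855
```

>>> jog_arm(
  commands=[
    {"translation":[0,0,15],"twist":0},
    {"translation":[0,0,25],"twist":0},
    {"translation":[0,0,25],"twist":0},
    {"translation":[0,0,25],"twist":0},
    {"translation":[0,0,25],"twist":0},
    {"translation":[-5,0,25],"twist":0},
    {"translation":[-20,-4,20],"twist":0},
    {"translation":[-20,-4,0],"twist":0},
    {"translation":[-20,-4,0],"twist":0},
    {"translation":[-20,-4,0],"twist":0},
    {"translation":[0,0,0],"twist":0},
    {"translation":[0,0,0],"twist":0},
    {"translation":[0,0,0],"twist":0},
  ],
)

```text
time: 8.25
ee_pos: [0.5602, -0.1562, 0.274]
eef_rot: [0.449, 0.547, -0.547, -0.448]
ft_force: [0.0, -0.3, -0.3]
width: 0.0866
```

Run:
```python
from h import *
c=snap('wrist','w4');c=snap('scene','s4')
x0,y0=210,165
cv2.imwrite('pics/s4z.png',cv2.resize(c['img'][y0:y0+80,x0:x0+100,::-1],None,fx=7,fy=7,interpolation=cv2.INTER_CUBIC))
```

```text
(no output)
```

View pics/w4.png

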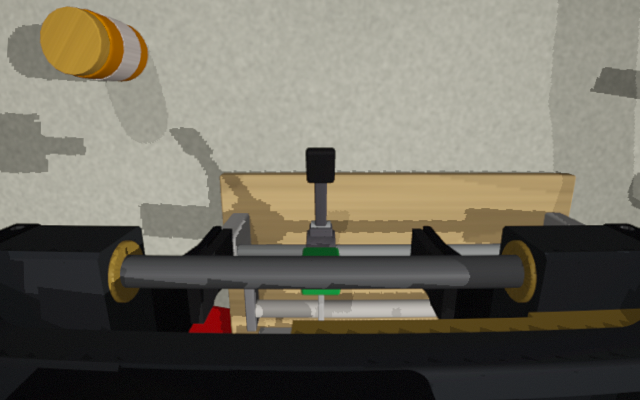

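View pics/s4z.png

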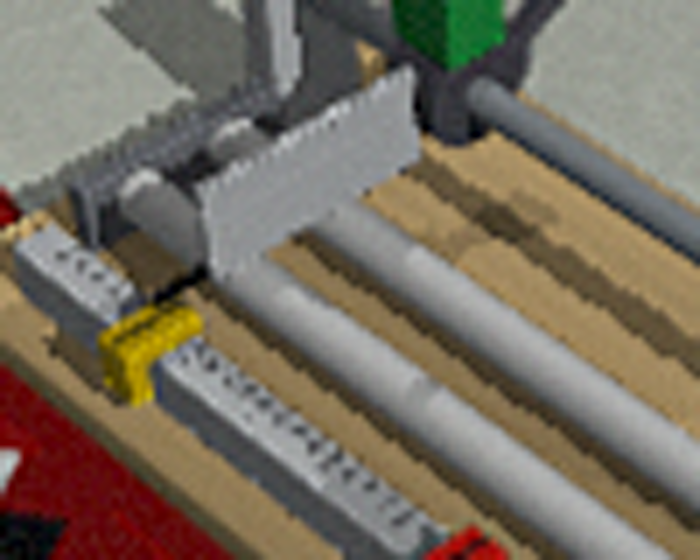

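>>> jog_arm(
  commands=[
    {"translation":[23,7,4],"twist":0},
    {"translation":[23,7,4],"twist":0},
    {"translation":[23,7,4],"twist":0},
    {"translation":[23,7,4],"twist":0},
    {"translation":[23,7,4],"twist":0},
    {"translation":[23,7,0],"twist":0},
    {"translation":[23,7,0],"twist":0},
    {"translation":[23,7,0],"twist":0},
    {"translation":[23,7,0],"twist":0},
    {"translation":[23,7,0],"twist":0},
    {"translation":[0,0,0],"twist":0},
    {"translation":[0,0,0],"twist":0},
    {"translation":[0,0,0],"twist":0},
  ],
)

```text
time: 9.65
ee_pos: [0.7892, -0.0872, 0.2937]
eef_rot: [-0.449, -0.546, 0.547, 0.449]
ft_force: [-0.1, -0.7, -0.1]
width: 0.0869
```

Run:
```python
from h import *
c=snap('wrist','w5')
```

```text
(no output)
```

View pics/w5.png

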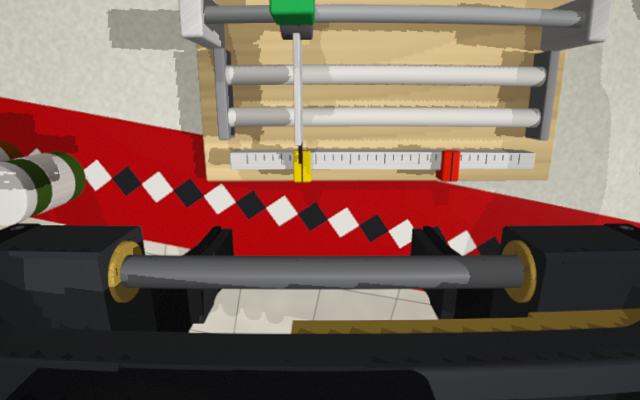

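Run:
```python
import cv2
a=cv2.imread('pics/w5.png')[125:195,270:350]; cv2.imwrite('pics/w5z.png',cv2.resize(a,None,fx=8,fy=8,interpolation=cv2.INTER_CUBIC))
```

```text
(no output)
```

View pics/w5z.png

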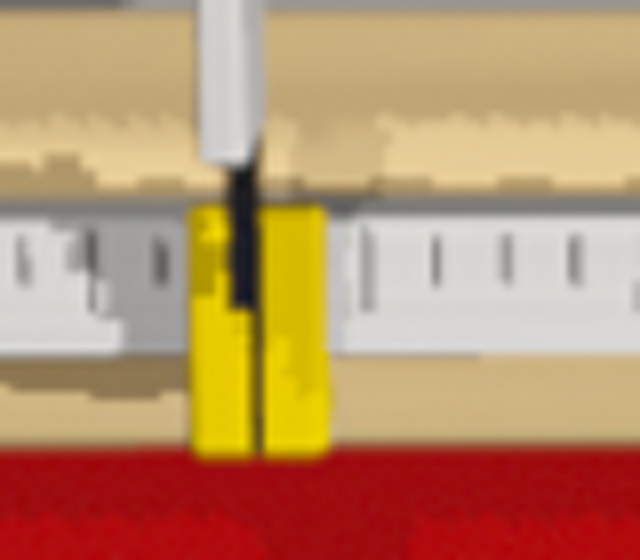

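Run:
```python
from h import *
c=load('w5');p=np.load('p.npy')
def z(u,v): return (u+.5)/8-.5+270,(v+.5)/8-.5+125
def J(P):
    d=P[:2]-p[:2];co,s=np.cos(p[2]),np.sin(p[2]); return (1000*np.array([co*d[0]+s*d[1],-s*d[0]+co*d[1]])).round(1)
print('line',J(ray(c,*z(259,400),.0555)),J(ray(c,*z(259,215),.0555)),'edges',J(ray(c,*z(190,330),.0555)),J(ray(c,*z(328,330),.0555)))
for h in(.061,.064,.067): print(h,J(ray(c,*z(242,305),h)),J(ray(c,*z(244,200),h)))
print(J(np.array(c['cam_to_world'])[:3,3]))
```

```text
line [160.1 -92.2] [133.5 -91.8] edges [ 149.9 -101.9] [150.  -82.2]
0.061 [145.4 -94.1] [130.6 -93.6]
0.064 [144.9 -93.9] [130.2 -93.4]
0.067 [144.4 -93.7] [129.8 -93.2]
[ 79.  -69.5]
```

Run:
```python
from h import *
c=load('w4');p=np.load('p.npy')
def J(P):
    d=P[:2]-p[:2];co,s=np.cos(p[2]),np.sin(p[2]); return (1000*np.array([co*d[0]+s*d[1],-s*d[0]+co*d[1]])).round(1)
for uv in [(320,166),(320,149),(320,183)]:
  P=ray(c,*uv,.135);print(P.round(4),J(P))
print(read_state()['ee_pos'],J(read_state()['ee_pos']))
```

```text
[ 0.5449 -0.1599  0.135 ] [-105.4  -93.9]
[ 0.5305 -0.1628  0.135 ] [-120.   -93.9]
[ 0.5596 -0.157   0.135 ] [-90.4 -93.9]
[ 0.78917212 -0.08715109  0.29421494] [148.4 -70.3]
```

>>> jog_arm(
  commands=[
    {"translation":[-24,-7.2,0],"twist":0},
    {"translation":[-24,-7.2,0],"twist":0},
    {"translation":[-24,-7.2,0],"twist":0},
    {"translation":[-24,-7.2,0],"twist":0},
    {"translation":[-24,-7.2,0],"twist":0},
    {"translation":[-24,-7.2,0],"twist":0},
    {"translation":[-24,-7.2,0],"twist":0},
    {"translation":[-24,-7.2,0],"twist":0},
    {"translation":[-24,-7.2,0],"twist":0},
    {"translation":[-24,-7.2,0],"twist":0},
    {"translation":[0,0,-25],"twist":0},
    {"translation":[0,0,-25],"twist":0},
    {"translation":[0,0,-25],"twist":0},
    {"translation":[0,0,-25],"twist":0},
    {"translation":[0,0,-15],"twist":0},
    {"translation":[0,0,0],"twist":0},
    {"translation":[0,0,0],"twist":0},
  ],
  grip=1,
)

```text
time: 11.4
ee_pos: [0.5498, -0.1589, 0.1797]
eef_rot: [0.449, 0.547, -0.546, -0.448]
ft_force: [0.7, -0.6, -0.3]
width: 0.0005
```

Run:
```python
from h import *
c=snap('wrist','w6')
```

```text
(no output)
```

View pics/w6.png

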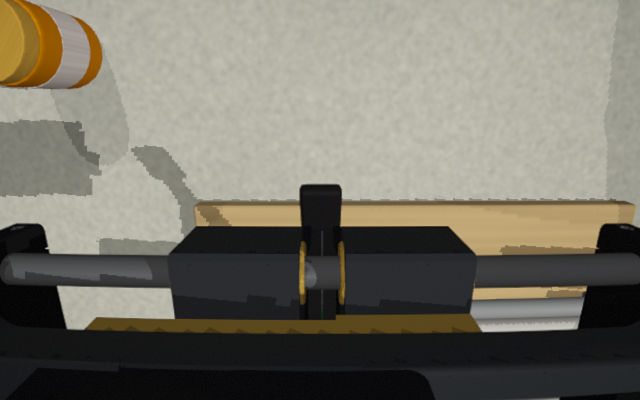

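>>> jog_arm(
  commands=[
    {"translation":[0,0,-10],"twist":0},
    {"translation":[0,0,-10],"twist":0},
    {"translation":[0,0,-10],"twist":0},
    {"translation":[0,0,-10],"twist":0},
    {"translation":[0,0,-8],"twist":0},
    {"translation":[0,0,-8],"twist":0},
    {"translation":[0,0,-8],"twist":0},
    {"translation":[0,0,-8],"twist":0},
    {"translation":[0,0,-8],"twist":0},
    {"translation":[0,0,-8],"twist":0},
    {"translation":[0,0,-8],"twist":0},
    {"translation":[0,0,-8],"twist":0},
    {"translation":[0,0,-8],"twist":0},
    {"translation":[0,0,-6],"twist":0},
    {"translation":[0,0,0],"twist":0},
  ],
)

```text
time: 12.95
ee_pos: [0.5491, -0.1585, 0.0596]
eef_rot: [-0.448, -0.546, 0.547, 0.449]
ft_force: [-0.1, -0.2, 0.1]
width: 0.0007
```

>>> jog_arm(
  commands=[
    {"translation":[0,0,-3],"twist":0},
    {"translation":[0,0,0],"twist":0},
    {"translation":[0,0,0],"twist":0},
  ],
)

```text
time: 13.25
ee_pos: [0.5495, -0.1587, 0.0576]
eef_rot: [-0.449, -0.547, 0.547, 0.449]
ft_force: [1.0, -0.7, 0.2]
width: 0.0004
```

>>> jog_arm(
  commands=[
    {"translation":[0,0,-3],"twist":0},
    {"translation":[0,0,0],"twist":0},
    {"translation":[0,0,0],"twist":0},
  ],
)

```text
time: 13.55
ee_pos: [0.5493, -0.1587, 0.0544]
eef_rot: [-0.448, -0.546, 0.547, 0.449]
ft_force: [-0.6, 0.7, 0.7]
width: 0.0005
```

>>> jog_arm(
  commands=[
    {"translation":[0,0,-2],"twist":0},
    {"translation":[0,0,0],"twist":0},
    {"translation":[0,0,0],"twist":0},
  ],
)

```text
time: 13.85
ee_pos: [0.5494, -0.1587, 0.0525]
eef_rot: [-0.449, -0.546, 0.547, 0.449]
ft_force: [0.0, 1.1, 1.1]
width: 0.0005
```

Run:
```python
from h import *
c=snap('wrist','w7');c=snap('scene','s7')
cv2.imwrite('pics/s7z.png',cv2.resize(c['img'][120:270,190:390,::-1],None,fx=4,fy=4,interpolation=cv2.INTER_CUBIC))
print(read_state()['ft_force'])
```

```text
[ 0.0851206  -0.40892088  1.4695066 ]
```

View pics/s7z.png

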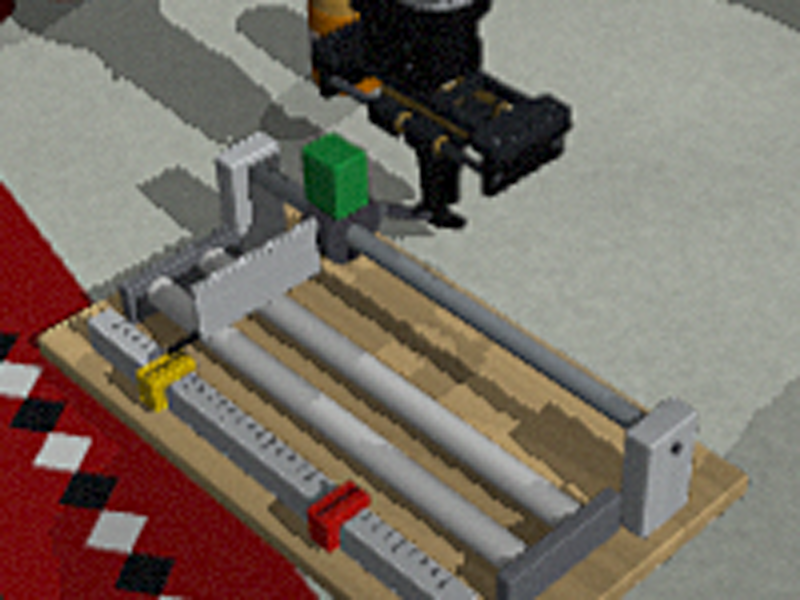

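View pics/w7.png

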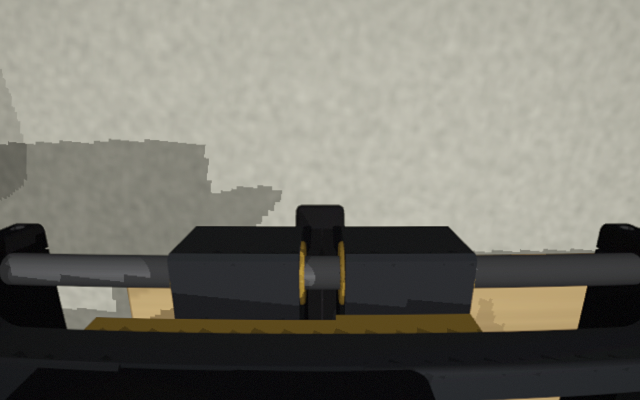

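The lever is following and is now sloping down, but it isn't at its end stop yet. I'll keep pressing until the force rises.

>>> jog_arm(
  commands=[
    {"translation":[0,0,-3],"twist":0},
    {"translation":[0,0,0],"twist":0},
    {"translation":[0,0,0],"twist":0},
  ],
)

```text
time: 14.25
ee_pos: [0.5501, -0.1587, 0.0502]
eef_rot: [0.449, 0.547, -0.546, -0.448]
ft_force: [-1.0, 0.4, 7.1]
width: 0.0007
```

>>> jog_arm(
  commands=[
    {"translation":[0,0,-2],"twist":0},
    {"translation":[0,0,0],"twist":0},
    {"translation":[0,0,0],"twist":0},
  ],
)

```text
time: 14.55
ee_pos: [0.5505, -0.159, 0.0494]
eef_rot: [0.449, 0.547, -0.546, -0.448]
ft_force: [-4.9, 1.5, 20.2]
width: 0.0003
```

>>> jog_arm(
  commands=[
    {"translation":[0,0,-2],"twist":0},
    {"translation":[0,0,0],"twist":0},
    {"translation":[0,0,0],"twist":0},
  ],
)

```text
time: 14.85
ee_pos: [0.5509, -0.1599, 0.0488]
eef_rot: [0.45, 0.547, -0.546, -0.448]
ft_force: [-10.2, 0.8, 33.3]
width: 0.0005
```

The force rose to 33 N with no further travel (TCP at about 0.049), so the lever is at its end stop. I'll lift straight up and check.

>>> jog_arm(
  commands=[
    {"translation":[0,0,4],"twist":0},
    {"translation":[0,0,6],"twist":0},
    {"translation":[0,0,15],"twist":0},
    {"translation":[0,0,25],"twist":0},
    {"translation":[0,0,30],"twist":0},
    {"translation":[0,0,30],"twist":0},
    {"translation":[0,0,30],"twist":0},
    {"translation":[0,0,30],"twist":0},
    {"translation":[0,0,30],"twist":0},
    {"translation":[0,0,30],"twist":0},
    {"translation":[0,0,16],"twist":0},
    {"translation":[0,0,0],"twist":0},
  ],
)

```text
time: 16.05
ee_pos: [0.5503, -0.159, 0.2945]
eef_rot: [0.45, 0.547, -0.546, -0.447]
ft_force: [0.7, -0.1, 0.2]
width: 0.0006
```

Run:
```python
from h import *
c=snap('scene','s8')
cv2.imwrite('pics/s8z.png',cv2.resize(c['img'][120:270,190:390,::-1],None,fx=4,fy=4,interpolation=cv2.INTER_CUBIC))
```

```text
(no output)
```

View pics/s8z.png

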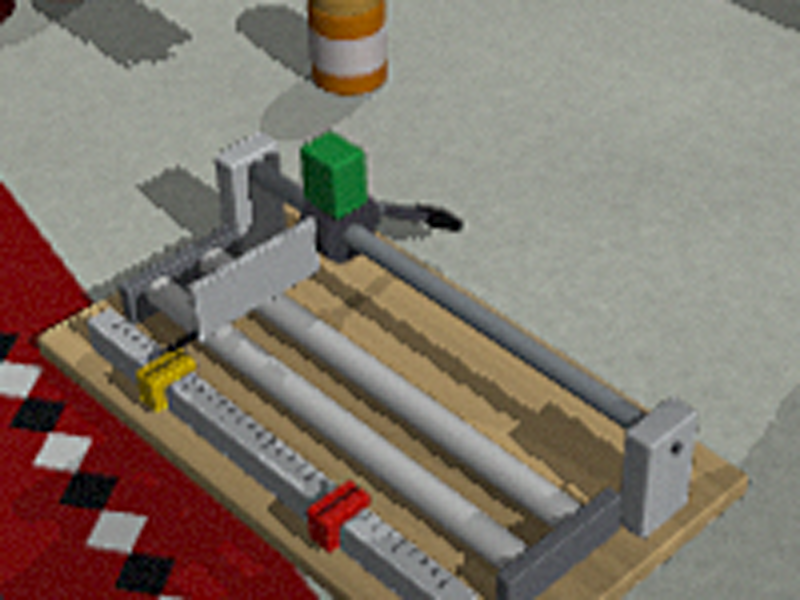

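>>> jog_arm(
  commands=[
    {"translation":[24,7.2,0],"twist":0},
    {"translation":[24,7.2,0],"twist":0},
    {"translation":[24,7.2,0],"twist":0},
    {"translation":[24,7.2,0],"twist":0},
    {"translation":[24,7.2,0],"twist":0},
    {"translation":[24,7.2,0],"twist":0},
    {"translation":[24,7.2,0],"twist":0},
    {"translation":[24,7.2,0],"twist":0},
    {"translation":[24,7.2,0],"twist":0},
    {"translation":[24,7.2,0],"twist":0},
    {"translation":[0,0,0],"twist":0},
    {"translation":[0,0,0],"twist":0},
    {"translation":[0,0,0],"twist":0},
  ],
)

```text
time: 17.4
ee_pos: [0.7889, -0.0874, 0.2914]
eef_rot: [-0.449, -0.546, 0.547, 0.449]
ft_force: [-0.0, -0.3, 0.2]
width: 0.0006
```

Run:
```python
from h import *
c=snap('wrist','w9')
cv2.imwrite('pics/w9z.png',cv2.resize(c['img'][125:195,270:350,::-1],None,fx=8,fy=8,interpolation=cv2.INTER_CUBIC))
```

```text
(no output)
```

View pics/w9z.png

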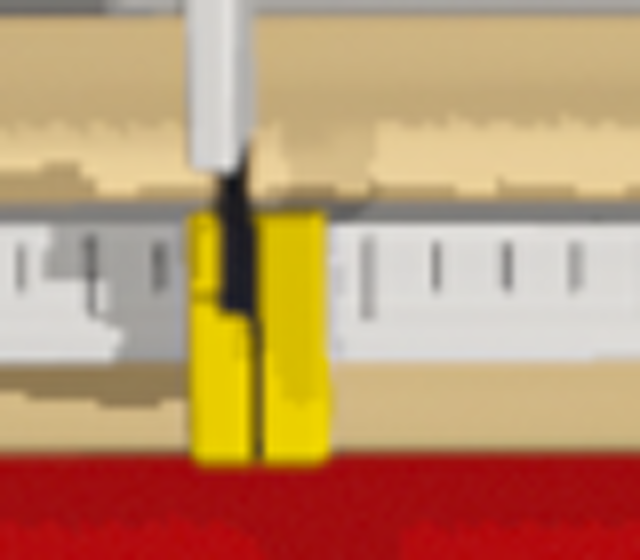

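Run:
```python
from fit import *
c=load('s8')
for a in (.8,1.0,1.1,1.22):
    b=.61-a; q=proj(c,R(p,(-.028-.082*np.cos(b),-.0945,.085+.082*np.sin(b))))[0]; h=proj(c,R(p,(-.028,-.0945,.085)))[0]
    print(a,((q-[190,120]+.5)*4).round(),((h-[190,120]+.5)*4).round())
c=load('w9')
def z(u,v): return (u+.5)/8-.5+270,(v+.5)/8-.5+125
def J(P):
    d=P[:2]-p[:2];co,s=np.cos(p[2]),np.sin(p[2]); return (1000*np.array([co*d[0]+s*d[1],-s*d[0]+co*d[1]])).round(1)
print(J(ray(c,*z(258,410),.0555)),J(ray(c,*z(237,305),.063)),J(ray(c,*z(220,305),.063)))
t=snap('top','t9'); d=cv2.absdiff(t['img'],load('top0')['img']).max(2)
for n,(u,v) in dict(honey=(487,260),jam=(182,264),roll=(174,193)).items(): print(n,d[v-22:v+22,u-22:u+22].mean())
cv2.imwrite('pics/t9.png',t['img'][:,:,::-1])
```

```text
[ 0.6299 -0.0472  0.1969 -0.0738 -0.0014 -0.0936  0.0768]
[[-0.9, -0.4], [0.0, -1.3], [1.5, 0.5], [-1.1, 0.9], [-0.8, -0.9], [0.2, 1.1], [0.4, -0.0], [-0.4, 0.4], [-1.3, -0.8], [1.2, -1.1], [-0.2, -1.5], [0.4, -0.4], [0.7, -0.1], [-1.0, 3.1]]
grip [ 0.63015857 -0.04862378  0.1275    ] target [ 0.64819596 -0.13904678  0.1275    ] move mm -92.20448698679311 dir -0.19562386480456478 0.9806790012633723
honey [ 0.47912812 -0.40280746  0.093     ]
jam [0.4911874  0.38646599 0.093     ]
roll [0.69454636 0.43558443 0.045     ]
pad [ 0.52852455 -0.07247503  0.13      ]
[[-0.194  0.    -0.981]
 [ 0.981 -0.    -0.194]
 [-0.    -1.    -0.   ]]
0.8 [451. 181.] [368. 212.]
1.0 [446. 201.] [368. 212.]
1.1 [443. 211.] [368. 212.]
1.22 [438. 223.] [368. 212.]
[160.6 -92.3] [144.2 -94.6] [144.2 -97. ]
honey 2.6141528925619837
jam 10.572314049586776
roll 7.664256198347108
```

View pics/t9.png

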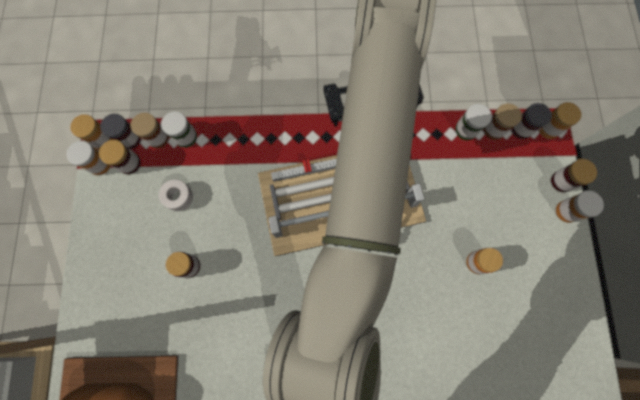

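The pad at zoomed (440,218) matches a lever angle of about 1.2 rad. The pointer is about 2.5 mm from the clip line, the jars (180,264) and (487,260) and the roll (174,193) are in place, and the gripper is clear. I'm handing in.

```bash
python3 -c "
from bench import *
print(close_job())"
```

```text
the job is handed in; nothing more can be done
None
```

I slid the stop about 91 mm to the yellow marker, let go of it, and pressed the clamp lever down to its end stop. The job was handed in at about 17.5 s, and no verdict was reported.

- **Pointer:** just after release it stood 1–2 mm to the −y side of the yellow clip's centre line. Pressing the lever shifted the stop by about 1 mm. The last wrist picture puts it about 2.3–3 mm off, within the 6 mm limit, and I did not correct it.
- **Lever:** the force rose to 33 N with almost no further travel, which I took as the end stop. After the lift, the scene picture matched about 1.2 rad.
- **Bystanders:** both jars and the label roll looked unmoved in the top picture. The automatic image comparison did show small differences around the jam jar and the roll, which I put down to changed shadows.
- **Gripper:** it was clear of everything, at about 0.29 m height, when I handed in.
- **Disagreement between measurements:** in the scene picture the clip and pointer looked about 5 mm off from my fitted jig pose. I relied on their position relative to each other, which agreed with the wrist view to about 2 mm.

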